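# Clamp the model annex in the gluing jig

## Robot

A 6-joint arm with a two-finger parallel gripper is mounted at the origin on the work surface. World frame = base frame: x ahead of the robot, y to its left, z up, the work surface at z = 0. Lengths are in mm, angles in rad, forces in N, time in s.
With the tool pointing down it reaches from about 325 to 1000 mm from the base axis. Payload 5.1 kg.
Tool frame: the origin (TCP) lies on the centre line of the jaws, within the pads' length; the fingertips stand 14 mm ahead of it and the grasp point (between the pads) lies 5 mm behind it; z points along the fingers, y is the line along which they close (so a half turn about z gives the same grasp; the last joint's range is limited). The gripper opens to 85 mm and grips with 20 to 120 N. Pads are 22 mm wide; open, the fingers measure 114 mm over their backs; the gripper's body (76 mm by 85 mm) begins 54 mm behind the grasp point. The pads swing forward as they close: fully open they stand 13 mm farther back than shut.
Start: joints at [1.21, 0.124, 1.65, -0, 1.367, -0.083], TCP at [178.278, 625.061, 245.322] pointing down, gripper open.
Joint ranges: [-2.61, 2.61], [-1.02, 2.33], [0.03, 2.71], [-1.35, 4.49], [0.32, 2.68], [-2.91, 2.91]. Speed limits (rad/s): [2.57, 2.57, 3.14, 3.14, 3.14, 3.14].

## Interface

Orientations are given as a rotation vector (axis times angle).
In Python, from workcell import arm gives the robot as it stands. The module is installed in compiled form; this text tells all that it offers.
- The arm moves only by the shell command python3 -m crank 'ROWS'. ROWS is JSON, a list of rows, each an object with "translation": the shift along the tool's x, y, z in cm, a list of three; "dr": the turn, a rotation vector about the tool's x, y, z in units of 6 degrees (1.0 is 6 degrees), a list of three; "fingers": the finger opening in cm, from 0 to 8.54. In form: [{"translation": [dx, dy, dz], "dr": [ax, ay, az], "fingers": fingers}, ...]. A call has 1 to 12 rows; each row shifts and turns the commanded pose from where the row before left it, along the tool's axes as they then stand; what a row does not reach is not made up. A row lasts 1/8 s, in which the tool goes at most 62.5 mm and 10.7 degrees, less where a joint would pass 70% of its speed; a pose out of reach is approached as far as the arm can. A call with a gripper value outside its range is refused whole. The fingers move at their own pace and stop on an object; the grip force is fixed at half the most. Time passes only in rows, so rows that do not move let the fingers close. It gives the time, the measured TCP pose, the force, the opening and the grip force at its end, in the units of the state.
- arm.read_state(): the state, without advancing time (a new reading comes with each control period).
- arm.camera(name): name is "scene" or "top"; returns (picture, depth): 480x640x3 uint8, red, green, blue; 480x640 float32, mm along the optical axis (not along the pixel's ray), 0 where there is no reading.
- arm.camera_info(name): a dict with "vfov" (degrees; the focal length in pixels is half the picture's height over the tangent of half this angle, whatever the lens; pixels are square), "cx", "cy" (the principal point, pixels), "rvec" (rotation vector, rad) and "tvec" (3), from world to camera coordinates, as OpenCV has them. Camera axes: x right, y down, z forward; pixel columns grow to the right and rows downward; lengths in mm; the calibration is good to about 2 mm. A picture is of the moment at which its call begins. camera_info takes no time and is no camera call.
- arm.finish_job(): hands the job in; it is judged then, once.
Trained networks look in the newest picture that a camera, given by its name, has taken for a name from the list of things; names that differ only in an ending like _2 or _b are one class to them, and where a whole thing is asked for, a point or a joint stands for the part that bears it (a point fixed in the world has none). Each returns a list of dicts, best first, with "score" (0 to 1); they miss things now and then, are a little off and sometimes report something else, mostly with a low value. They report only what shows in the picture. A call takes as long as a camera call. They do not tell look-alikes from the thing itself.
- arm.outline_of(target, camera): "region" (480x640 bool, what is visible of it) and "rect" ([centre column, centre row, width, height] in pixels, round what is visible of it).
The state is a dict: "time_s": time; "q": joint angles; "joint_velocities": joint speeds; "effort": joint torques, N m; "eef_pos": TCP position; "eef_rot": TCP orientation; "force": force on the tool from outside, world axes, zero at the start; "ft_torque": the same for the moment, N m; "grip_width": finger opening in mm; "finger_force": force on a finger pad.
Only numpy, scipy, OpenCV 4.12 (cv2) and the standard library are available. Lean on these libraries where they do the work, as an engineer would, in place of code of your own. Each camera call takes 0.05 s, during which the arm holds its last target. There are 200 camera calls.

## Task

Set the small white model annex upright on the gluing jig, midway in the pocket between the cam and the rubber-faced rail, its long side along the rail, and let go of it. Then push the cam lever round clockwise until it is fully home, with the stop's sprung pin pressed right in and the lever going no further, so that the annex is clamped against the rail; do not force the lever once it stands at its stop. Leave the glue bottle, eraser and knife where they are.

Things in the scene. Friction and masses are not known exactly. Their poses are not given: they have to be found in the camera images.
- annex_centre (a point): Centre, half-way up, of the annex: a loose white block-shaped model house 60 mm long (its x), 40 mm wide (its y), 50 mm tall (its z), 60 to 130 g, dark window panes on both long sides; it starts standing on the table left (+y) of the jig. Either long side may face the rail. Grip it by its two ends, in its upper half, so that the fingers pass above the jig's side lug.
- jig: Gluing jig: plywood plate fixed to the table, its x from -150 to +70 mm, y from -190 to +80, 12 mm thick. Origin on the underside, below the middle of the pocket; z up. The annex belongs near jig x = 0, y = 0, its length along jig x. A low side lug (top 22 mm above the table) has its face at x = +40 mm; the other end is free.
- pocket (a point): Middle of the pocket's floor (the plate's top, 12 mm above the table); axes as the jig's. With the lever open the pocket is 50 mm wide, from the cam at jig y = -26 mm to the rubber-faced rail at y = +24.5 mm (90 mm long along x, top 36 mm above the table). Closing, the cam pushes the annex up to 12 mm towards +y against the rail and may drag it along +x, at most to the lug.
- pivot (a point): Foot, at the plate's top, of the lever's vertical pivot, at jig x = 0, y = -48 mm. The lever carries a cam below its handle bar: a steel disc 44 mm across, mounted 12 mm off-centre, top 38 mm above the table.
- knob (a point): Middle of the upright black knob at the lever's end, on its axis, 69 mm above the table: a cylinder 20 mm in diameter, from 48 to 90 mm above the table, standing on a steel handle bar (16 mm wide, from 40 to 50 mm above the table), 115 mm from the pivot. Push it sideways along its arc, or hold it from above and lead it round.
- lever (a joint): Lever angle, rad. At 0 (open) the handle points from the pivot along jig -y; it grows clockwise seen from above: at 1.57 the handle points along jig -x. Starts at 0 to 0.3, stays where left. Turning takes about 5 N at the knob, rising to about 10 N as the stop's pin is pressed in; then it stands hard, and a push of over 35 N at the knob is forcing it.
- stop_pin (a joint): Travel of the stop's sprung round pin, towards jig +y, m: 0 free, 0.0025 right in (home; lever friction holds it there). The pin sticks out towards jig -y at jig x = -85 mm and is met by the handle bar's flank. Where the stop is bolted in its slot along jig y differs by up to 22 mm either way and is not measured: the lever comes home anywhere from 75 to 105 degrees.
- stop_block (a joint): How far the lever's stop (an aluminium block 18 mm wide, top 52 mm above the table, carrying the pin) is shoved back on its stiff overload spring, 20 N per mm, in m: about 0.0004 with the lever resting home; over 0.002 the lever has been forced. It springs back.
- rail (a joint): How far the rubber-faced sprung rail is pushed back (towards jig +y) by the annex, in m: 0 when nothing presses on it, about 0.0015 with the annex clamped, at most 0.005.
- glue: White glue bottle with a blue nozzle, 56 mm in diameter, 180 mm tall, standing on the table; origin at the centre of its underside. Leave alone.
- eraser: Cream eraser 45 x 22 x 13 mm lying on the table; origin at the centre of its underside. Leave alone.
- knife: Black and yellow craft knife 130 mm long, 18 mm wide, 11 mm high, lying on the table; origin on its underside. Leave alone.
Things that resemble listed ones, but are neither listed nor needed, are in the scene too. Of the things that look like the part that bears annex_centre, the largest one is meant.

How it is judged (in metres and radians):
On the way, in this order (a step that is already met when the one before it is completed fails the run):
1. the annex stands in the pocket, let go, while the lever is still open (height (world z) of annex_centre between 0.032 and 0.042 m and angle between annex_centre's own z axis and vertical below 0.1 rad and x of annex_centre in the frame of jig between -0.02 and 0.02 m and y of annex_centre in the frame of jig between -0.012 and 0.012 m and value of joint lever below 0.6 rad and contact force between the fingers and annex below 0.3 N), for 0.2 s.
2. the lever is pushed home, the stop's pin pressed in (value of joint stop_pin above 0.0015 m and value of joint lever above 1.2 rad), for 0.2 s.
At the end, for the whole second after the job is handed in: The lever is home with the stop's pin pressed in more than 1.5 of its 2.5 mm; the annex stands upright and at rest on the jig plate, square to the rail within 0.08 rad and within 22 mm of the pocket's middle along it, clamped so that the sprung rail is pushed back more than 0.6 mm (all of step 2 and value of joint rail above 0.0006 m and height (world z) of annex_centre between 0.032 and 0.042 m and angle between annex_centre's own z axis and vertical below 0.1 rad and angle between the x axis of annex_centre and the x axis of jig, either way round below 0.08 rad and x of annex_centre in the frame of jig between -0.022 and 0.022 m and linear speed of annex below 0.02 m/s); the robot touches nothing.
It fails at once if the lever is forced: its stop is shoved back more than 2 mm (about 35 N at the knob) (value of joint stop_block above 0.002 m).
It fails at once if the glue bottle is disturbed (moved more than 15 mm or tipped) (distance of glue from where it was at the start of the episode above 0.015 m or angle between glue's own z axis and vertical above 0.3 rad).
It fails at once if the eraser or the knife is moved more than 15 mm (distance of any of eraser, knife from where it was at the start of the episode above 0.015 m).
It also fails if it takes over 64 s, if anything falls off the work surface, if the arm or the gripper's body presses on something with over 40 N, if the wrist force passes 120 N, or if a joint passes its speed limit or range.

## Working session

There is one attempt and no reset: what is moved stays moved. The work goes in short steps, Python scripts to look and compute and a shell command to move; the robot and the scene stay as the last step left them, time stands still between calls to the robot, and variables do not carry over. Pictures are saved under pics/ and viewed, at most 11 in all, crops included, and the job is handed in when it is done.

```bash
mkdir -p pics; cat > h.py <<'E'
import numpy as np, cv2
from workcell import arm
def cam(n):
    p,d=arm.camera(n); i=arm.camera_info(n)
    f=240/np.tan(np.radians(i["vfov"])/2)
    R=cv2.Rodrigues(np.array(i["rvec"],float))[0]; t=np.array(i["tvec"],float)
    v,u=np.mgrid[0:480,0:640]
    P=np.stack([(u-i["cx"])/f*d,(v-i["cy"])/f*d,d],-1)
    W=(P-t)@R; W[d==0]=np.nan
    return p,d,W
def save(p,n): cv2.imwrite("pics/"+n,p[...,::-1])
E
python3 - <<'E'
from h import *
for c in("scene","top"):
    p,d,W=cam(c); save(p,c+"0.png"); print(c,arm.camera_info(c))
    for n in("annex_centre","jig","knob","lever","stop_pin","stop_block","rail","glue","eraser","knife"):
        for r in arm.outline_of(n,c)[:3]:
            m=r["region"]; w=W[m]; 
            print(n,round(r["score"],2),np.round(r["rect"]),m.sum(),np.round(np.nanmedian(w,0)),np.round(np.nanpercentile(w,97,axis=0)))
print(arm.read_state())
E
```

```text
scene {'vfov': 48.74724259574179, 'cx': 321.6200071921119, 'cy': 241.23121392127243, 'rvec': array([ 1.53089632,  2.35365291, -0.60963019]), 'tvec': array([ 158.64620776, -454.00138564, 1176.82381499])}
annex_centre 0.77 [382. 250.  32.  23.] 656 [529. 170.  35.] [541. 191.  39.]
annex_centre 0.66 [441. 265.  36.  50.] 1205 [526. 269.  49.] [546. 290.  52.]
annex_centre 0.59 [489. 288.  36.  35.] 746 [526. 355.  36.] [543. 377.  39.]
jig 0.58 [253. 202. 186. 152.] 15308 [525. -76.  12.] [614.  46.  50.]
jig 0.53 [227. 182.  72.  69.] 1197 [ 529. -103.   48.] [556. -56.  89.]
knob 0.97 [225. 183.  74.  71.] 1221 [ 528. -109.   48.] [556. -56.  89.]
lever 0.84 [229. 183.  74.  73.] 1236 [ 528. -111.   48.] [556. -56.  89.]
lever 0.57 [253. 206. 191. 150.] 15057 [525. -77.  12.] [613.  45.  50.]
stop_block 0.52 [279. 177.  20.  25.] 314 [467. -53.  44.] [473. -41.  53.]
rail 0.54 [281. 227.  28.  49.] 305 [556.  -3.  34.] [597.   3.  38.]
glue 0.66 [356. 356.  40.  56.] 2050 [738. 207. 126.] [751. 229. 169.]
eraser 0.71 [400. 169.  22.  18.] 280 [348. 135.  12.] [357. 155.  15.]
knife 0
[... 1169 characters left out ...]
_s': 1.1, 'q': array([ 1.21038432e+00,  1.23783780e-01,  1.65028893e+00, -4.77490238e-05,
        1.36750286e+00, -8.25695395e-02]), 'joint_velocities': array([-1.00045884e-04, -5.33528363e-05, -3.49787623e-04, -2.38743921e-05,
        2.62254415e-04,  3.39988703e-04]), 'effort': array([ 2.12046652e-04, -4.23608851e+01, -3.65757108e+01, -1.46079001e-04,
        6.18611193e-04,  7.27935088e-06]), 'eef_pos': array([178.30048498, 625.05772884, 245.33927223]), 'eef_rot': array([4.35009656e-01, 3.11127960e+00, 1.00505876e-05]), 'force': array([-0.02561696, -0.7162644 , -0.4976243 ]), 'ft_torque': array([-0.02922858,  0.03116012,  0.02858373]), 'finger_force': 0.0, 'grip_width': 85.68125560581215}
```

```bash
ls pics
```

```text
scene0.png
top0.png
```

View pics/top0.png

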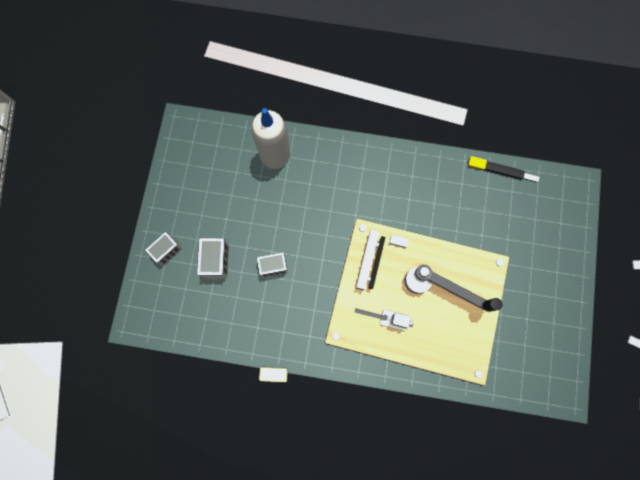

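View pics/scene0.png

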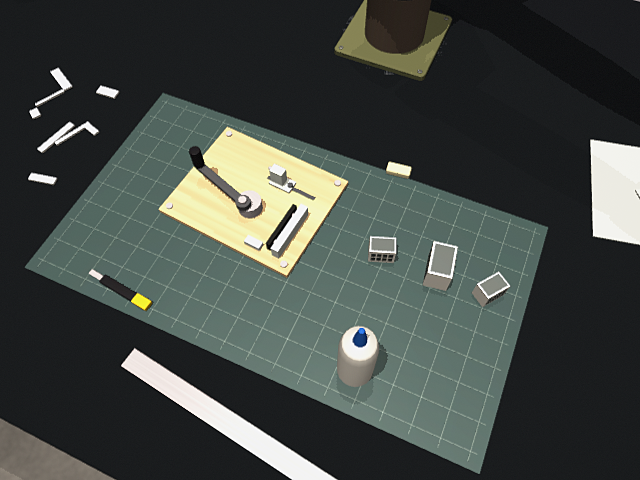

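Top view: three white houses at pixels (162,248), (211,257) and (272,264). By height (50 mm against about 36) and top size, the middle one is the largest and fits the annex. The jig plate is at (417,302), the knob at (492,304), the stop at (398,320) and the rail at (370,262). The scene view agrees, with the houses at (491,289), (441,265) and (382,250).

```bash
cat >> h.py <<'E'
def rect(W,m):
    q=W[m][:,:2].astype(np.float32); (c,s,a)=cv2.minAreaRect(q); return np.round(c,1),np.round(s,1),round(a,2),len(q)
def inbox(W,x0,x1,y0,y1,z0,z1):
    return (W[...,0]>x0)&(W[...,0]<x1)&(W[...,1]>y0)&(W[...,1]<y1)&(W[...,2]>z0)&(W[...,2]<z1)
E
python3 - <<'E'
from h import *
ims=[]
for c in("top","scene"):
    p,d,W=cam(c); print(c)
    hsv=cv2.cvtColor(p,cv2.COLOR_RGB2HSV)
    for n,a in dict(table=(400,700,80,140,-15,15)).items():
        print(n,np.nanmedian(W[inbox(W,*a)][:,2]))
    m=inbox(W,350,720,-260,140,7,17)&(hsv[...,0]<35)&(hsv[...,1]>60)
    m=cv2.morphologyEx(m.astype(np.uint8),cv2.MORPH_OPEN,np.ones((3,3)))>0
    print("plate",rect(W,m),np.median(W[m][:,2]))
    for n,a in dict(annex=(470,580,220,310,45,56),small1=(470,580,130,210,32,45),small2=(470,580,320,400,32,45),knob=(430,640,-220,-40,80,95),bar=(430,640,-220,-40,44,54),rail=(500,640,-40,40,31,41),stop=(420,500,-100,0,46,57),glue=(650,800,150,260,20,190)).items():
        m=inbox(W,*a); w=W[m]
        print(n,rect(W,m),np.round(np.median(w,0),1))
    b=(130,215,190,80) if c=="top" else (350,220,190,110)
    x,y,w,h=b; ims.append(cv2.resize(p[y:y+h,x:x+w],(760,int(760*h/w)//2*1),interpolation=cv2.INTER_CUBIC) if 0 else cv2.resize(p[y:y+h,x:x+w],None,fx=3,fy=3,interpolation=cv2.INTER_CUBIC))
save(np.vstack(ims),"crop1.png")
E
```

```text
top
table 0.637156568539715
plate (array([502.1, -84.1]), array([269.6, 218.8]), 84.61, 11807) 11.75408086606333
annex (array([511.8, 267.8]), array([60. , 41.4]), 8.8, 891) [511.7 267.2  49.7]
small1 (array([518.4, 168.6]), array([30.2, 44.8]), 20.66, 483) [518.1 168.5  36.4]
small2 (array([515.8, 356. ]), array([30.7, 44.3]), 53.87, 481) [515.7 355.3  36.8]
knob (array([ 504.8, -188.4]), array([18.7, 18.8]), 65.35, 149) [ 504.7 -187.4   89.4]
bar (array([ 485.7, -117.7]), array([131.8, 110.6]), 71.88, 981) [ 521.7 -110.1   50. ]
rail (array([550.6,   5.3]), array([27.7, 99.7]), 84.69, 772) [549.7   8.4  36.9]
stop (array([459.8, -57.6]), array([32.3, 18. ]), 85.8, 204) [459.6 -55.3  51.5]
glue (array([717.9, 201.5]), array([52. , 51.9]), 69.84, 1594) [706.3 196.5 120.8]
scene
table 0.43336856981763705
plate (array([504.7, -83.2]), array([271.1, 221.6]), 84.64, 9978) 11.240023508775925
annex (array([514.4, 268.3]), array([62.5, 40.3]), 8.57, 855) [516.6 268.3  49.7]
small1 (array([521.7, 168.9]), array([31.2, 43.6]), 20.77, 443) [522.4 169.2  36.4]
small2 (array([518.5, 356.5]), array([30.1, 45.8]), 53.01, 507) [519.6 356.4  36.6]
knob (array([ 508.3, -188.2]), array([19.9, 18.8]), 51.21, 118) [ 510.  -186.7   88.1]
bar (array([ 487. , -113.4]), array([130.9, 111.2]), 69.14, 750) [ 525.8 -105.6   49.4]
rail (array([553.3,   6. ]), array([ 29.2, 100.2]), 84.78, 744) [555.6   9.3  36.5]
stop (array([462.5, -57.1]), array([32.5, 18.6]), 82.68, 145) [463.8 -54.6  50.7]
glue (array([725.7, 203.5]), array([55. , 51.3]), 83.5, 1932) [737.1 206.7 128.1]
```

View pics/crop1.png

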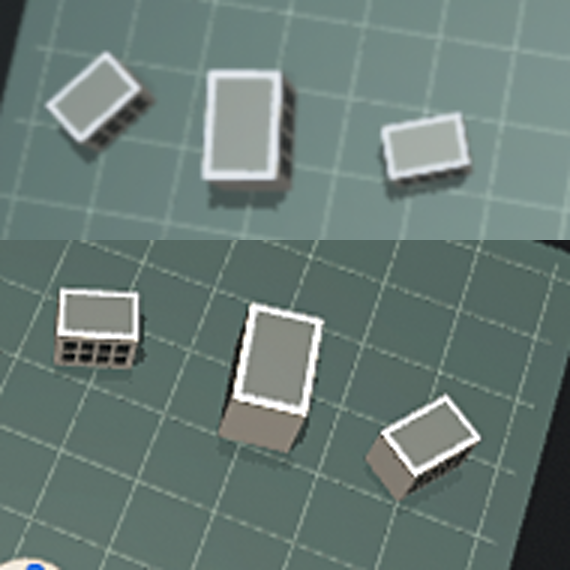

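The enlarged crop confirms it. The middle house (60 x 41 x 50 mm by depth) is the annex, and the others are 45 x 30 x 36. Jig origin is about (548.4, -32.6) with yaw -5.4°, which agrees with the rail, the pivot-to-knob radius of 114 mm and the stop. The lever is at about 0.24.

```bash
cat >> h.py <<'E'
def delta(target,yaw=None):
    """cm along tool axes and units of turn to a tool-down pose; yaw = direction of tool y, deg (mod 180)"""
    s=arm.read_state(); R=cv2.Rodrigues(np.array(s["eef_rot"]))[0]
    y=np.degrees(np.arctan2(R[1,1],R[0,1]))
    print("pos",np.round(s["eef_pos"],1),"yaw",round(y,2),"tilt",np.round(R[:2,2],3),"F",np.round(s["force"],1),"w",round(s["grip_width"],1),"t",s["time_s"])
    print("move cm",np.round(R.T@(np.array(target)-s["eef_pos"])/10,3))
    if yaw is not None:
        e=(yaw-y+90)%180-90; print("dr z units",round(-e/6,3))
        y2=np.radians(y+e); t=R.copy(); 
        Y=np.array([np.cos(y2),np.sin(y2),0]); Z=np.array([0,0,-1]); X=np.cross(Y,Z)
        print("after turn cm",np.round(np.stack([X,Y,Z])@(np.array(target)-s["eef_pos"])/10,3))
E
python3 -m crank '[{"translation":[-3.5,-2.1,0.7],"dr":[0,0,0],"fingers":8.5},{"translation":[-3.5,-2.1,0.7],"dr":[0,0,0],"fingers":8.5},{"translation":[-3.5,-2.1,0.7],"dr":[0,0,0],"fingers":8.5},{"translation":[-3.5,-2.1,0.7],"dr":[0,0,0],"fingers":8.5},{"translation":[-3.5,-2.1,0.7],"dr":[0,0,0],"fingers":8.5},{"translation":[-3.5,-2.1,0.7],"dr":[0,0,0],"fingers":8.5},{"translation":[-3.5,-2.1,0.7],"dr":[0,0,0],"fingers":8.5},{"translation":[-3.5,-2.1,0.7],"dr":[0,0,0],"fingers":8.5},{"translation":[-3.5,-2.1,0.7],"dr":[0,0,0],"fingers":8.5},{"translation":[-3.5,-2.1,0.7],"dr":[0,0,0],"fingers":8.5},{"translation":[-3.5,-2.1,0.7],"dr":[0,0,0],"fingers":8.5},{"translation":[-3.5,-2.1,0.7],"dr":[0,0,0],"fingers":8.5}]'
python3 -m crank '[{"translation":[0,0,0],"dr":[0,0,1.36],"fingers":8.5},{"translation":[0,0,0],"dr":[0,0,1.36],"fingers":8.5},{"translation":[0,0,0],"dr":[0,0,1.36],"fingers":8.5},{"translation":[0,0,0],"dr":[0,0,1.36],"fingers":8.5},{"translation":[0,0,0],"dr":[0,0,1.36],"fingers":8.5},{"translation":[0,0,0],"dr":[0,0,1.36],"fingers":8.5},{"translation":[0,0,0],"dr":[0,0,1.36],"fingers":8.5},{"translation":[0,0,0],"dr":[0,0,1.38],"fingers":8.5},{"translation":[0,0,0],"dr":[0,0,0],"fingers":8.5}]'
python3 - <<'E'
from h import *
delta((513.1,268,38),8.7)
p,d,W=cam("scene"); save(p,"s2.png")
E
```

```text
time_s: 2.7
eef_pos: [514.0, 266.5, 161.3]
eef_rot: [0.435, 3.111, 0.0]
force: [0.5, 0.4, 0.8]
grip_width: 84.9
finger_force: 0.0
time_s: 3.82
eef_pos: [513.1, 267.6, 161.4]
eef_rot: [2.045, 2.385, 0.0]
force: [-0.6, -1.5, 0.2]
grip_width: 85.4
finger_force: 0.0
pos [513.1 267.6 161.4] yaw 8.78 tilt [0. 0.] F [-0.6 -1.5  0.2] w 85.4 t 3.825
move cm [4.200e-02 4.000e-03 1.234e+01]
dr z units 0.013
after turn cm [4.300e-02 6.000e-03 1.234e+01]
```

View pics/s2.png

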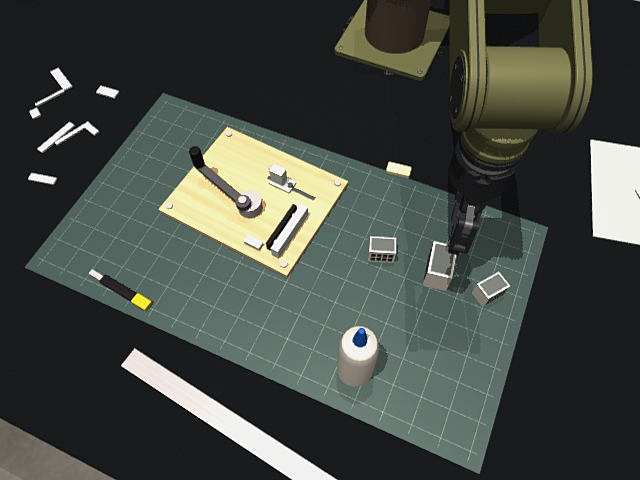

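The gripper stands over the annex (fingers around (465,235), annex at (441,265)). Now I'll descend and grip.

```bash
python3 -m crank '[{"translation":[0.04,0,3],"dr":[0,0,0],"fingers":8.5},{"translation":[0,0,3],"dr":[0,0,0],"fingers":8.5},{"translation":[0,0,2.5],"dr":[0,0,0],"fingers":8.5},{"translation":[0,0,2],"dr":[0,0,0],"fingers":8.5},{"translation":[0,0,1.8],"dr":[0,0,0],"fingers":8.5},{"translation":[0,0,0],"dr":[0,0,0],"fingers":8.5}]'
python3 -m crank '[{"translation":[0,0,0],"dr":[0,0,0],"fingers":5.2},{"translation":[0,0,0],"dr":[0,0,0],"fingers":5.2},{"translation":[0,0,0],"dr":[0,0,0],"fingers":5.2},{"translation":[0,0,0],"dr":[0,0,0],"fingers":5.2},{"translation":[0,0,0],"dr":[0,0,0],"fingers":5.2},{"translation":[0,0,0],"dr":[0,0,0],"fingers":5.2},{"translation":[0,0,0],"dr":[0,0,0],"fingers":5.2},{"translation":[0,0,0],"dr":[0,0,0],"fingers":5.2}]'
python3 -m crank '[{"translation":[0,0,-2],"dr":[0,0,0],"fingers":5.2},{"translation":[0,0,-2.5],"dr":[0,0,0],"fingers":5.2},{"translation":[0,0,-2.5],"dr":[0,0,0],"fingers":5.2},{"translation":[0,0,-2],"dr":[0,0,0],"fingers":5.2},{"translation":[0,0,0],"dr":[0,0,0],"fingers":5.2}]'
python3 - <<'E'
from h import *
delta((548.4,-32.6,110),-5.4)
for c in("top","scene"):
    p,d,W=cam(c); save(p,c+"3.png")
    m=inbox(W,440,590,240,300,60,145)
    print(c,rect(W,m))
E
```

```text
time_s: 4.62
eef_pos: [512.0, 267.5, 36.7]
eef_rot: [-2.045, -2.383, 0.004]
force: [-0.1, 0.5, 0.5]
grip_width: 84.9
finger_force: 0.0
time_s: 5.62
eef_pos: [514.2, 268.5, 39.9]
eef_rot: [2.046, 2.382, 0.004]
force: [-0.3, 0.5, 6.5]
grip_width: 58.9
finger_force: 67.6
time_s: 6.25
eef_pos: [514.1, 268.4, 130.7]
eef_rot: [2.046, 2.382, 0.006]
force: [-0.1, -0.5, -0.9]
grip_width: 58.9
finger_force: 66.9
pos [514.1 268.4 130.7] yaw 8.68 tilt [0.004 0.002] F [-0.1 -0.5 -0.9] w 58.9 t 6.25
move cm [-30.274  -1.164   2.039]
dr z units 2.347
after turn cm [-29.644   6.245   2.072]
top (array([517.5, 252.7]), array([65.9, 10. ]), 9.04, 424)
scene (array([522.9, 260. ]), array([77.8, 37.1]), 32.25, 616)
```

```bash
python3 -m crank '[{"translation":[0,0,0],"dr":[0,0,0.8],"fingers":5.2},{"translation":[0,0,0],"dr":[0,0,0.8],"fingers":5.2},{"translation":[0,0,0],"dr":[0,0,0.75],"fingers":5.2},{"translation":[-3,0.65,0],"dr":[0,0,0],"fingers":5.2},{"translation":[-4,0.85,0],"dr":[0,0,0],"fingers":5.2},{"translation":[-4,0.85,0],"dr":[0,0,0],"fingers":5.2},{"translation":[-4,0.85,0],"dr":[0,0,0],"fingers":5.2},{"translation":[-4,0.85,0],"dr":[0,0,0],"fingers":5.2},{"translation":[-4,0.85,0],"dr":[0,0,0],"fingers":5.2},{"translation":[-4,0.8,0],"dr":[0,0,0],"fingers":5.2},{"translation":[-2.64,0.55,0],"dr":[0,0,0],"fingers":5.2},{"translation":[0,0,0],"dr":[0,0,0],"fingers":5.2}]'
python3 -m crank '[{"translation":[0,0,2],"dr":[0,0,0],"fingers":5.2},{"translation":[0,0,2],"dr":[0,0,0],"fingers":5.2},{"translation":[0,0,0],"dr":[0,0,0],"fingers":5.2}]'
python3 - <<'E'
from h import *
delta((548.4,-32.6,52),-5.4)
for c in("top","scene"):
    p,d,W=cam(c); q=p[150:400,300:560] if c=="top" else p[100:300,140:400]
    save(cv2.resize(q,None,fx=2.2,fy=2.2,interpolation=cv2.INTER_CUBIC),c+"4.png")
    for r in arm.outline_of("annex_centre",c)[:4]:
        m=r["region"]; print(c,r["score"],np.round(r["rect"]),np.round(np.nanmedian(W[m],0)))
E
```

```text
time_s: 7.85
eef_pos: [546.4, -34.4, 126.7]
eef_rot: [-2.325, -2.109, 0.003]
force: [-0.7, 0.4, -1.8]
grip_width: 58.9
finger_force: 66.8
time_s: 8.22
eef_pos: [544.6, -31.8, 84.5]
eef_rot: [-2.319, -2.112, 0.007]
force: [-1.0, -0.8, -0.4]
grip_width: 59.3
finger_force: 66.9
pos [544.6 -31.8  84.5] yaw -5.35 tilt [-0.007  0.001] F [-1.  -0.8 -0.4] w 59.3 t 8.225
move cm [-0.045  0.41   3.243]
dr z units 0.009
after turn cm [-0.043  0.387  3.246]
top 0.94 [271. 266.  31.  23.] [516. 168.  37.]
top 0.71 [164. 249.  33.  30.] [513. 352.  36.]
scene 0.8 [488. 289.  37.  38.] [526. 355.  36.]
scene 0.7 [384. 249.  27.  26.] [528. 170.  35.]
```

View pics/scene4.png

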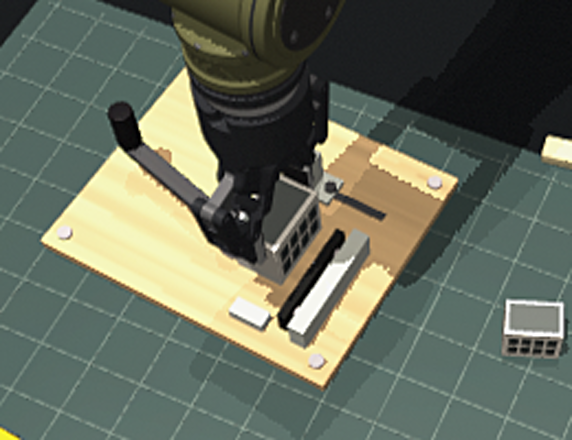

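View pics/top4.png

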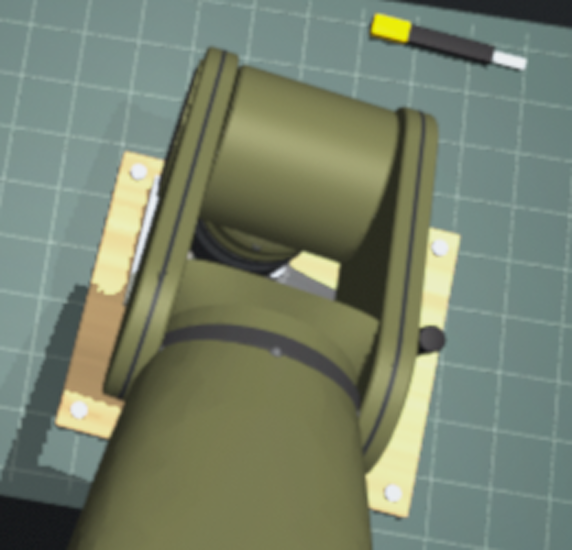

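The scene crop shows the annex held upright over the pocket, between cam and rail, with a small gap to the rail. The lever is still open. I'll measure that gap in the scene camera's own frame.

```bash
python3 - <<'E'
from h import *
p,d,W=cam("scene"); a=np.radians(-5.4)
def J(W,o=(551.0-.9,-32.1)):  # scene-camera origin
    dx,dy=W[...,0]-o[0],W[...,1]-o[1]
    return np.stack([np.cos(a)*dx+np.sin(a)*dy,-np.sin(a)*dx+np.cos(a)*dy,W[...,2]],-1)
Q=J(W); 
m=inbox(Q,-60,60,22,60,32,42); w=Q[m]; print("rail",np.round(np.percentile(w,[2,50,98],axis=0),1))
m=inbox(Q,-45,45,0,26,46,64); w=Q[m]; print("annex face",np.round(np.percentile(w,[2,10,50,90,98],axis=0),1))
f=np.polyfit(w[:,0],w[:,1],1); print("face slope",f)
m=inbox(Q,-45,45,-30,26,40,105); w=Q[m]; print("all",np.round(np.percentile(w,[1,99],axis=0),1), )
m=inbox(Q,-26,26,-15,18,64,75); w=Q[m];print("top z",np.round(np.percentile(w[:,2],[10,50,90]),1))
m=inbox(Q,-26,26,-15,26,15,75); w=Q[m];print("low z",np.round(np.percentile(w[:,2],[1,5,10]),1))
E
```

```text
rail [[-47.3  25.   32.6]
 [  1.6  41.7  36.5]
 [ 48.3  52.   39.6]]
annex face [[-29.7   1.9  48.9]
 [-23.    7.   50.4]
 [ 10.9  18.9  56.6]
 [ 27.7  19.7  62.5]
 [ 28.2  20.   63.7]]
face slope [-0.14406362 17.50054318]
all [[-33.8 -16.8  49.9]
 [ 40.3  20.1 103.4]]
top z [70.5 71.4 72.3]
low z [33.4 34.  35.2]
```

```bash
python3 -m crank '[{"translation":[0,0,1.3],"dr":[0,0,0],"fingers":5.2},{"translation":[0,0,1.3],"dr":[0,0,0],"fingers":5.2},{"translation":[0,0,0.2],"dr":[0,0,0],"fingers":5.2},{"translation":[0,0,0],"dr":[0,0,0],"fingers":5.2}]'
python3 - <<'E'
from h import *
import time
for i in range(3): delta((547,-32.6,52),-5.4); arm.camera("scene")
p,d,W=cam("scene"); q=p[150:290,180:400]
save(cv2.resize(q,None,fx=3.5,fy=3.5,interpolation=cv2.INTER_CUBIC),"scene5.png")
E
```

```text
time_s: 8.98
eef_pos: [546.9, -33.0, 59.8]
eef_rot: [-2.323, -2.113, 0.001]
force: [0.9, 0.7, -1.2]
grip_width: 58.8
finger_force: 66.9
pos [546.9 -33.   59.8] yaw -5.42 tilt [-0.001  0.   ] F [ 0.9  0.7 -1.2] w 58.8 t 8.975
move cm [0.044 0.002 0.775]
dr z units -0.004
after turn cm [0.044 0.001 0.775]
pos [547.3 -33.1  60.3] yaw -5.42 tilt [-0.  0.] F [ 0.9  0.6 -1. ] w 58.9 t 9.025
move cm [ 0.043 -0.035  0.826]
dr z units -0.003
after turn cm [ 0.043 -0.035  0.826]
pos [547.5 -33.1  60.5] yaw -5.42 tilt [ 0. -0.] F [-0.5  0.7 -1.1] w 59.0 t 9.075
move cm [ 0.046 -0.056  0.855]
dr z units -0.003
after turn cm [ 0.046 -0.055  0.855]
```

View pics/scene5.png

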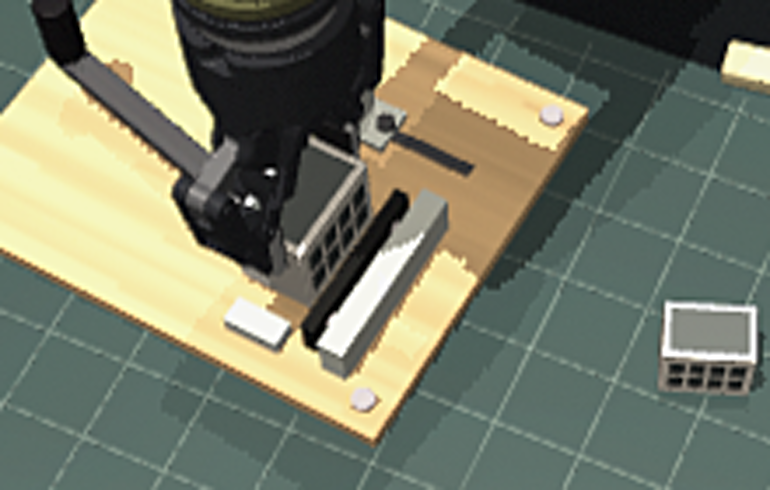

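The annex is entering the pocket, parallel to the rail and clear of it. I'll lower it gently until it touches.

```bash
python3 -m crank '[{"translation":[0.05,0,0.4],"dr":[0,0,0],"fingers":5.2},{"translation":[0,0,0.3],"dr":[0,0,0],"fingers":5.2},{"translation":[0,0,0],"dr":[0,0,0],"fingers":5.2},{"translation":[0,0,0],"dr":[0,0,0],"fingers":5.2}]'
python3 -m crank '[{"translation":[0,0,0.1],"dr":[0,0,0],"fingers":5.2},{"translation":[0,0,0],"dr":[0,0,0],"fingers":5.2}]'
python3 -m crank '[{"translation":[0,0,0.1],"dr":[0,0,0],"fingers":5.2},{"translation":[0,0,0],"dr":[0,0,0],"fingers":5.2}]'
```

```text
time_s: 9.68
eef_pos: [547.3, -32.5, 53.3]
eef_rot: [-2.324, -2.114, 0.0]
force: [-0.2, -0.4, -1.3]
grip_width: 58.7
finger_force: 66.9
time_s: 9.93
eef_pos: [547.3, -32.6, 52.3]
eef_rot: [-2.324, -2.114, 0.0]
force: [-0.2, 0.6, -1.2]
grip_width: 58.5
finger_force: 66.9
time_s: 10.18
eef_pos: [547.4, -32.6, 52.0]
eef_rot: [2.324, 2.114, -0.0]
force: [-2.7, -0.9, 4.8]
grip_width: 58.9
finger_force: 67.3
```

```bash
python3 -m crank '[{"translation":[0,0,0],"dr":[0,0,0],"fingers":6.6},{"translation":[0,0,0],"dr":[0,0,0],"fingers":7.2},{"translation":[0,0,0],"dr":[0,0,0],"fingers":8},{"translation":[0,0,0],"dr":[0,0,0],"fingers":8},{"translation":[0,0,0],"dr":[0,0,0],"fingers":8},{"translation":[0,0,0],"dr":[0,0,0],"fingers":8}]'
python3 -m crank '[{"translation":[0,0,-1],"dr":[0,0,0],"fingers":8},{"translation":[0,0,-2],"dr":[0,0,0],"fingers":8},{"translation":[0,0,-3],"dr":[0,0,0],"fingers":8},{"translation":[0,0,-3],"dr":[0,0,0],"fingers":8},{"translation":[0,0,-3],"dr":[0,0,0],"fingers":8},{"translation":[5,0,0],"dr":[0,0,0],"fingers":8},{"translation":[5,0,0],"dr":[0,0,0],"fingers":8},{"translation":[5,0,0],"dr":[0,0,0],"fingers":8},{"translation":[3,0,0],"dr":[0,0,0],"fingers":4},{"translation":[0,0,0],"dr":[0,0,0],"fingers":4}]'
python3 - <<'E'
from h import *
delta((506.5,-188.3,150),-5.4)
for c in("scene","top"):
    p,d,W=cam(c)
    m=inbox(W,500,600,-70,10,52,68); print(c,"annex",rect(W,m),np.round(np.median(W[m],0),1))
    m=inbox(W,430,640,-220,-100,80,95); print("knob",rect(W,m),np.round(np.median(W[m],0),1))
    m=inbox(W,420,500,-100,0,46,57);print("stop",rect(W,m))
E
```

```text
time_s: 10.92
eef_pos: [547.3, -32.5, 51.3]
eef_rot: [2.324, 2.114, 0.0]
force: [0.6, 0.6, 0.3]
grip_width: 80.2
finger_force: 0.0
time_s: 12.18
eef_pos: [564.7, 148.5, 173.2]
eef_rot: [2.32, 2.117, 0.003]
force: [-0.2, -0.2, 0.2]
grip_width: 44.9
finger_force: 0.0
pos [564.7 148.5 173.2] yaw -5.23 tilt [0.002 0.   ] F [-0.2 -0.2  0.2] w 44.9 t 12.175
move cm [-34.069  -2.729   2.294]
dr z units 0.028
after turn cm [-34.076  -2.624   2.319]
scene annex (array([548.2, -32.5]), array([41.9, 62. ]), 84.53, 815) [550.4 -30.8  61.2]
knob (array([ 508.1, -187.7]), array([18.8, 18.6]), 39.56, 110) [ 509.4 -186.6   88.8]
stop (array([462.6, -56.9]), array([31.9, 19.2]), 83.56, 146)
top annex (array([544.3, -40.1]), array([55.3, 60.4]), 84.33, 948) [544.  -32.5  61.8]
knob (array([ 504.7, -187.9]), array([18.4, 19.4]), 6.97, 151) [ 504.2 -187.6   89.6]
stop (array([459.7, -57.4]), array([32.2, 18. ]), 84.65, 203)
```

The annex is placed and released at about (546, -32.5), and the lever is still open at about 0.24. Next I'll go above the knob and cage it, with the jaw line along the tangent.

```bash
python3 -m crank '[{"translation":[-3,-0.3,0],"dr":[0,0,0],"fingers":5},{"translation":[-4.5,-0.3,0.3],"dr":[0,0,0],"fingers":5},{"translation":[-4.5,-0.35,0.3],"dr":[0,0,0],"fingers":5},{"translation":[-4.5,-0.35,0.3],"dr":[0,0,0],"fingers":5},{"translation":[-4.5,-0.35,0.3],"dr":[0,0,0],"fingers":5},{"translation":[-4.5,-0.35,0.3],"dr":[0,0,0],"fingers":5},{"translation":[-4.5,-0.35,0.3],"dr":[0,0,0],"fingers":5},{"translation":[-4,-0.35,0.3],"dr":[0,0,0.8],"fingers":5},{"translation":[0,0,0],"dr":[0,0,0.8],"fingers":5},{"translation":[0,0,0],"dr":[0,0,0.75],"fingers":5},{"translation":[0,0,0],"dr":[0,0,0],"fingers":5},{"translation":[0,0,0],"dr":[0,0,0],"fingers":5}]'
python3 - <<'E'
from h import *
delta((506.5,-188,76),-19.2)
p,d,W=cam("scene"); save(cv2.resize(p[80:300,140:400],None,fx=2.5,fy=2.5,interpolation=cv2.INTER_CUBIC),"scene6.png")
E
```

```text
time_s: 13.78
eef_pos: [505.0, -189.8, 150.6]
eef_rot: [2.565, 1.813, 0.0]
force: [0.3, 0.3, -0.5]
grip_width: 50.3
finger_force: 0.0
pos [ 505.  -189.8  150.6] yaw -19.5 tilt [ 0. -0.] F [ 0.3  0.3 -0.5] w 50.3 t 13.775
move cm [0.223 0.075 7.465]
dr z units -0.051
after turn cm [0.221 0.079 7.465]
```

View pics/scene6.png

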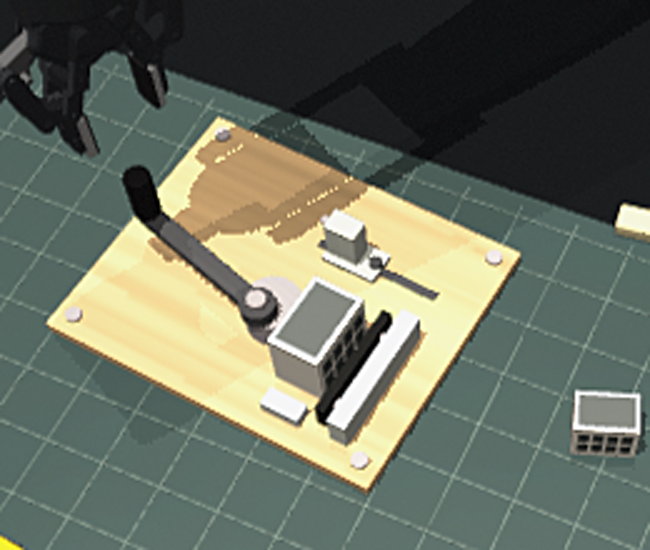

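The annex stands square in the pocket, the lever is open and the jaws straddle the knob from above. I'll descend, narrow the cage and start leading it round.

```bash
python3 -m crank '[{"translation":[0.2,0.08,2],"dr":[0,0,0],"fingers":5},{"translation":[0,0,2],"dr":[0,0,0],"fingers":5},{"translation":[0,0,2],"dr":[0,0,0],"fingers":5},{"translation":[0,0,1.4],"dr":[0,0,0],"fingers":5},{"translation":[0,0,0],"dr":[0,0,0],"fingers":3.6},{"translation":[0,0,0],"dr":[0,0,0],"fingers":3.6},{"translation":[0,0,0],"dr":[0,0,0],"fingers":3.6}]'
python3 -m crank '[{"translation":[0,-0.4,0],"dr":[0,0,0],"fingers":3.6},{"translation":[0.03,-0.8,0],"dr":[0,0,0.667],"fingers":3.6},{"translation":[0.03,-0.8,0],"dr":[0,0,0.667],"fingers":3.6},{"translation":[0.03,-0.8,0],"dr":[0,0,0.667],"fingers":3.6},{"translation":[0.03,-0.8,0],"dr":[0,0,0.667],"fingers":3.6},{"translation":[0,0,0],"dr":[0,0,0],"fingers":3.6}]'
cat >> h.py <<'E'
def lev():
    s=arm.read_state(); R=cv2.Rodrigues(np.array(s["eef_rot"]))[0]; d=np.array(s["eef_pos"])[:2]-[543.9,-80.4]
    th=np.degrees(np.arctan2(-d[0],-d[1]))-5.4; y=np.degrees(np.arctan2(R[1,1],R[0,1]))
    print("TCP lever angle",round(th,1),"r",round(np.hypot(*d),1),"jaw angle",round((-y-5.4+45)%180-45,1),"tool F",np.round(R.T@s["force"],1),"pos",np.round(s["eef_pos"],1),"t",s["time_s"])
E
python3 - <<'E'
from h import *
lev()
p,d,W=cam("scene"); save(cv2.resize(p[80:300,140:400],None,fx=2.5,fy=2.5,interpolation=cv2.INTER_CUBIC),"scene7.png")
E
```

```text
time_s: 14.7
eef_pos: [507.5, -188.0, 77.4]
eef_rot: [2.564, 1.812, 0.001]
force: [0.4, -0.3, 0.1]
grip_width: 36.0
finger_force: 0.0
time_s: 15.45
eef_pos: [475.4, -171.6, 77.3]
eef_rot: [2.791, 1.438, 0.003]
force: [1.9, -0.7, 1.0]
grip_width: 35.6
finger_force: 0.9
TCP lever angle 31.5 r 114.0 jaw angle 30.1 tool F [ 0.5  1.9 -1. ] pos [ 475.4 -171.6   77.3] t 15.45
```

View pics/scene7.png

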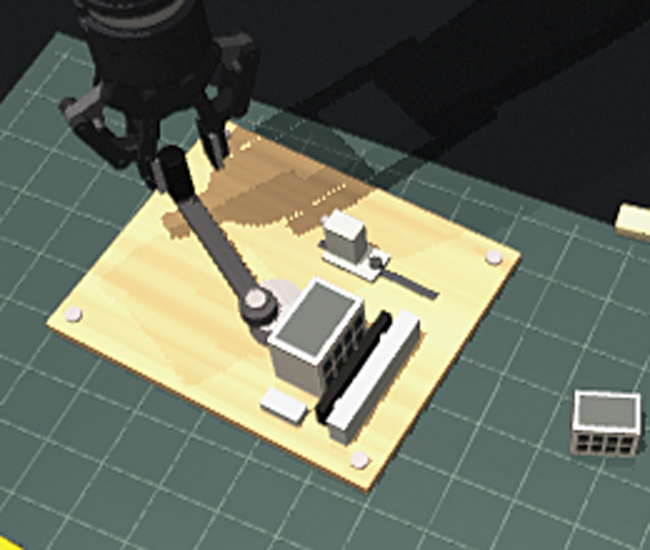

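The lever follows, with the trailing pad pushing the knob. Continuing round.

```bash
python3 -m crank '[{"translation":[0.03,-0.8,0],"dr":[0,0,0.667],"fingers":3.6},{"translation":[0.03,-0.8,0],"dr":[0,0,0.667],"fingers":3.6},{"translation":[0.03,-0.8,0],"dr":[0,0,0.667],"fingers":3.6},{"translation":[0.03,-0.8,0],"dr":[0,0,0.667],"fingers":3.6},{"translation":[0.03,-0.8,0],"dr":[0,0,0.667],"fingers":3.6},{"translation":[0.03,-0.8,0],"dr":[0,0,0.667],"fingers":3.6},{"translation":[0.03,-0.8,0],"dr":[0,0,0.667],"fingers":3.6},{"translation":[0.03,-0.8,0],"dr":[0,0,0.667],"fingers":3.6},{"translation":[0,0,0],"dr":[0,0,0],"fingers":3.6}]'
python3 - <<'E'
from h import *
lev()
for c in("scene","top"):
    p,d,W=cam(c)
    m=inbox(W,500,600,-70,20,52,68); print(c,"annex",rect(W,m),np.round(np.median(W[m],0),1))
    m=inbox(W,400,500,-100,0,46,57); print("stop",rect(W,m))
E
```

```text
time_s: 16.62
eef_pos: [436.6, -122.5, 77.4]
eef_rot: [3.079, 0.613, 0.004]
force: [2.6, -1.5, 0.9]
grip_width: 35.6
finger_force: 1.4
TCP lever angle 63.2 r 115.3 jaw angle 62.1 tool F [ 1.8  2.4 -0.8] pos [ 436.6 -122.5   77.4] t 16.625
scene annex (array([551. , -38.1]), array([63.2, 61.6]), 87.84, 824) [554.  -26.5  61.2]
stop (array([473.3, -72.7]), array([27.4, 71. ]), 27.21, 165)
top annex (array([547.5, -38.6]), array([61.6, 60.4]), 85.54, 950) [547.2 -28.1  61.9]
stop (array([471.7, -73.7]), array([27.3, 73.8]), 30.99, 237)
```

```bash
python3 -m crank '[{"translation":[0.007,-0.4,0],"dr":[0,0,0.333],"fingers":3.6},{"translation":[0.007,-0.4,0],"dr":[0,0,0.333],"fingers":3.6},{"translation":[0.007,-0.4,0],"dr":[0,0,0.333],"fingers":3.6},{"translation":[0.007,-0.4,0],"dr":[0,0,0.333],"fingers":3.6},{"translation":[0,0,0],"dr":[0,0,0],"fingers":3.6}]'
python3 -c 'from h import *;lev()'
python3 -m crank '[{"translation":[0,-0.2,0],"dr":[0,0,0.167],"fingers":3.6},{"translation":[0,-0.2,0],"dr":[0,0,0.167],"fingers":3.6},{"translation":[0,0,0],"dr":[0,0,0],"fingers":3.6}]'
python3 -c 'from h import *;lev()'
python3 -m crank '[{"translation":[0,-0.2,0],"dr":[0,0,0.167],"fingers":3.6},{"translation":[0,0,0],"dr":[0,0,0],"fingers":3.6}]'
python3 -c 'from h import *;lev()'
```

```text
time_s: 17.35
eef_pos: [431.5, -107.6, 77.2]
eef_rot: [3.114, 0.396, 0.004]
force: [3.9, -2.9, 0.7]
grip_width: 36.3
finger_force: 1.9
TCP lever angle 71.0 r 115.6 jaw angle 70.1 tool F [ 3.1  3.8 -0.7] pos [ 431.5 -107.6   77.2] t 17.35
time_s: 17.73
eef_pos: [430.7, -103.9, 77.2]
eef_rot: [3.12, 0.342, 0.004]
force: [5.1, -4.1, 0.6]
grip_width: 36.3
finger_force: 2.3
TCP lever angle 72.9 r 115.6 jaw angle 72.1 tool F [ 4.1  5.1 -0.6] pos [ 430.7 -103.9   77.2] t 17.725
time_s: 17.98
eef_pos: [430.3, -101.9, 77.2]
eef_rot: [3.123, 0.315, 0.005]
force: [4.9, -4.6, 0.4]
grip_width: 36.0
finger_force: 2.3
TCP lever angle 73.9 r 115.6 jaw angle 73.1 tool F [ 3.8  5.5 -0.4] pos [ 430.3 -101.9   77.2] t 17.975
```

```bash
for i in 1; do python3 -m crank '[{"translation":[0,-0.2,0],"dr":[0,0,0.167],"fingers":3.6},{"translation":[0,-0.2,0],"dr":[0,0,0.167],"fingers":3.6},{"translation":[0,0,0],"dr":[0,0,0],"fingers":3.6}]'; done
python3 -c 'from h import *;lev()'
```

```text
time_s: 18.35
eef_pos: [429.5, -98.0, 77.1]
eef_rot: [3.128, 0.26, 0.004]
force: [4.9, -4.1, -0.5]
grip_width: 35.8
finger_force: 2.3
TCP lever angle 75.8 r 115.7 jaw angle 75.1 tool F [4.1 4.9 0.6] pos [429.5 -98.   77.1] t 18.35
```

```bash
python3 -m crank '[{"translation":[0,-0.2,0],"dr":[0,0,0.167],"fingers":3.6},{"translation":[0,0,0],"dr":[0,0,0],"fingers":3.6}]'
python3 - <<'E'
from h import *
lev()
for c in("scene","top"):
    p,d,W=cam(c)
    m=inbox(W,400,470,-130,-90,80,93); print(c,"knob",rect(W,m))
    m=inbox(W,500,600,-30,20,54,68); print(c,"annex",rect(W,m))
E
```

```text
time_s: 18.6
eef_pos: [429.2, -96.1, 77.2]
eef_rot: [3.13, 0.233, 0.005]
force: [4.8, -3.8, 0.1]
grip_width: 36.0
finger_force: 2.4
TCP lever angle 76.8 r 115.8 jaw angle 76.1 tool F [ 4.2  4.4 -0.1] pos [429.2 -96.1  77.2] t 18.6
scene knob (array([ 434.2, -108.8]), array([29.4, 22.9]), 73.44, 158)
scene annex (array([552.8, -17.2]), array([25.6, 61. ]), 89.96, 481)
top knob (array([0., 0.]), array([0., 0.]), 0.0, 0)
top annex (array([549.7, -19.6]), array([25. , 60.7]), 85.68, 534)
```

```bash
python3 -m crank '[{"translation":[0,-0.2,0],"dr":[0,0,0.167],"fingers":3.6},{"translation":[0,-0.2,0],"dr":[0,0,0.167],"fingers":3.6},{"translation":[0,0,0],"dr":[0,0,0],"fingers":3.6}]' >/dev/null
python3 -c 'from h import *;lev()'
python3 -m crank '[{"translation":[0,-0.2,0],"dr":[0,0,0.167],"fingers":3.6},{"translation":[0,0,0],"dr":[0,0,0],"fingers":3.6}]' >/dev/null
python3 -c 'from h import *;lev()'
```

```text
TCP lever angle 78.8 r 115.9 jaw angle 78.1 tool F [ 5.   5.  -0.3] pos [428.6 -92.2  77.1] t 19.075
TCP lever angle 79.7 r 115.9 jaw angle 79.1 tool F [3.9 4.4 0. ] pos [428.4 -90.2  77.1] t 19.325
```

```bash
python3 -m crank '[{"translation":[0,-0.2,0],"dr":[0,0,0.167],"fingers":3.6},{"translation":[0,0,0],"dr":[0,0,0],"fingers":3.6}]' >/dev/null
python3 -c 'from h import *;lev()'
```

```text
TCP lever angle 80.7 r 116.0 jaw angle 80.1 tool F [ 3.4  4.4 -0.6] pos [428.2 -88.3  77.1] t 19.575
```

```bash
python3 -m crank '[{"translation":[0,-0.15,0],"dr":[0,0,0.125],"fingers":3.6},{"translation":[0,0,0],"dr":[0,0,0],"fingers":3.6}]' >/dev/null
python3 -c 'from h import *;lev()'
```

```text
TCP lever angle 81.4 r 116.0 jaw angle 80.9 tool F [5.1 5.3 0.6] pos [428.1 -86.8  77.1] t 19.825
```

```bash
python3 -m crank '[{"translation":[0.01,-0.2,0],"dr":[0,0,0.167],"fingers":3.6},{"translation":[0.01,-0.2,0],"dr":[0,0,0.167],"fingers":3.6},{"translation":[0,0,0],"dr":[0,0,0],"fingers":3.6}]' >/dev/null
python3 -c 'from h import *;lev()'
```

```text
TCP lever angle 83.4 r 116.0 jaw angle 82.9 tool F [ 4.1  4.2 -0.5] pos [427.9 -82.8  77.1] t 20.2
```

```bash
python3 -m crank '[{"translation":[0.01,-0.2,0],"dr":[0,0,0.167],"fingers":3.6},{"translation":[0,0,0],"dr":[0,0,0],"fingers":3.6}]' >/dev/null
python3 -c 'from h import *;lev()'
```

```text
TCP lever angle 84.4 r 116.0 jaw angle 83.9 tool F [ 3.2  4.8 -0.4] pos [427.9 -80.9  77.1] t 20.45
```

```bash
python3 -m crank '[{"translation":[0.01,-0.15,0],"dr":[0,0,0.125],"fingers":3.6},{"translation":[0,0,0],"dr":[0,0,0],"fingers":3.6}]' >/dev/null
python3 -c 'from h import *;lev()'
```

```text
TCP lever angle 85.1 r 116.0 jaw angle 84.6 tool F [ 3.3  5.8 -1.8] pos [427.9 -79.4  77.1] t 20.7
```

```bash
python3 - <<'E'
from h import *
a=np.radians(-5.4)
for c,o in(("scene",(550.1,-32.1)),("top",(547,-33.1))):
    p,d,W=cam(c); dx,dy=W[...,0]-o[0],W[...,1]-o[1]
    Q=np.stack([np.cos(a)*dx+np.sin(a)*dy,-np.sin(a)*dx+np.cos(a)*dy,W[...,2]],-1)
    m=inbox(Q,-104,-66,-75,0,36,57); w=Q[m]
    H,xe,ye=np.histogram2d(w[:,1],w[:,2],bins=[np.arange(-75,1,5),[36,43,47,54,57]]); print(c,"y from -75 by 5; z 36|43|47|54");print(H.astype(int).T)
    save(cv2.resize(p[100:240,160:380] if c=="scene" else p[240:380,330:530],None,fx=3,fy=3,interpolation=cv2.INTER_CUBIC),c+"8.png")
E
```

```text
scene y from -75 by 5; z 36|43|47|54
[[ 0  0  0  1  5  1  2  3  6  7  5 18  0  0  0]
 [ 0  4  5  6 13  4  3  4  2  1  4  8  0  0  0]
 [ 2 31 41 44 25  4 13 21 28 26 24 19  0  0  0]
 [ 0  0  2  0  0  0  1  1  0  0  0  1  0  0  0]]
top y from -75 by 5; z 36|43|47|54
[[ 0  0  0  0  0  0  0  0  1  0  1  7  0  0  0]
 [ 0  0  0  0  0  0  0  0  0  0  1  3  0  0  0]
 [ 0  0  0  0  0  0  0  4 34 31 32 25  0  0  0]
 [ 0  0  0  0  0  0  0  0  0  5  4  1  0  0  0]]
```

View pics/scene8.png

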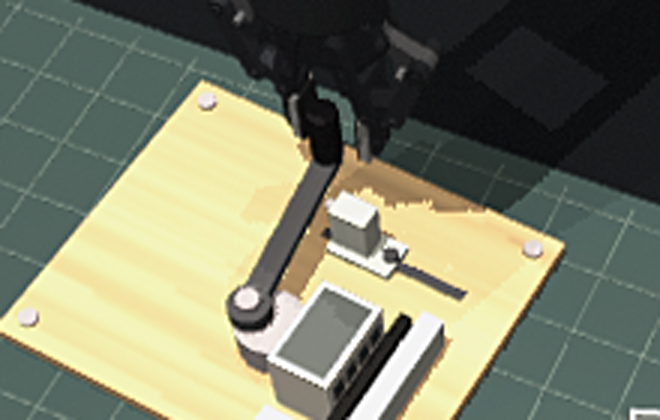

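The bar (flank around (325,200)) is close to the stop block at (352,215), with the small pin between them. The annex stands upright between cam and rail. I'll continue in small steps, watching the force.

```bash
python3 -m crank '[{"translation":[0.01,-0.15,0],"dr":[0,0,0.125],"fingers":3.6},{"translation":[0,0,0],"dr":[0,0,0],"fingers":3.6}]' >/dev/null
python3 -c 'from h import *;lev()'
```

```text
TCP lever angle 85.8 r 115.9 jaw angle 85.4 tool F [ 3.3  5.6 -1.4] pos [428.  -77.9  77.1] t 21.05
```

```bash
python3 -m crank '[{"translation":[0.01,-0.15,0],"dr":[0,0,0.125],"fingers":3.6},{"translation":[0,0,0],"dr":[0,0,0],"fingers":3.6}]' >/dev/null
python3 -c 'from h import *;lev()'
```

```text
TCP lever angle 86.6 r 115.9 jaw angle 86.1 tool F [ 2.4  5.8 -1.5] pos [428.  -76.4  77.1] t 21.3
```

```bash
python3 -m crank '[{"translation":[0.01,-0.1,0],"dr":[0,0,0.08],"fingers":3.6},{"translation":[0,0,0],"dr":[0,0,0],"fingers":3.6}]' >/dev/null
python3 -c 'from h import *;lev()'
```

```text
TCP lever angle 87.0 r 115.9 jaw angle 86.6 tool F [ 2.5  5.4 -1.7] pos [428.1 -75.5  77.1] t 21.55
```

```bash
python3 -m crank '[{"translation":[0.01,-0.15,0],"dr":[0,0,0.125],"fingers":3.6},{"translation":[0,0,0],"dr":[0,0,0],"fingers":3.6}]' >/dev/null
python3 -c 'from h import *;lev()'
```

```text
TCP lever angle 87.7 r 115.9 jaw angle 87.3 tool F [ 3.6  6.4 -2.1] pos [428.2 -74.1  77.1] t 21.8
```

```bash
python3 -m crank '[{"translation":[0.01,-0.1,0],"dr":[0,0,0.08],"fingers":3.6},{"translation":[0,0,0],"dr":[0,0,0],"fingers":3.6}]' >/dev/null
python3 -c 'from h import *;lev()'
```

```text
TCP lever angle 88.1 r 115.9 jaw angle 87.8 tool F [ 2.5  6.2 -1.9] pos [428.2 -73.3  77.1] t 22.05
```

```bash
python3 -m crank '[{"translation":[0.01,-0.1,0],"dr":[0,0,0.08],"fingers":3.6},{"translation":[0,0,0],"dr":[0,0,0],"fingers":3.6}]' >/dev/null
python3 -c 'from h import *;lev()'
```

```text
TCP lever angle 88.5 r 115.8 jaw angle 88.3 tool F [ 1.5  7.6 -2.1] pos [428.3 -72.5  77.1] t 22.3
```

```bash
python3 -m crank '[{"translation":[0.01,-0.1,0],"dr":[0,0,0.08],"fingers":3.6},{"translation":[0,0,0],"dr":[0,0,0],"fingers":3.6}]' >/dev/null
python3 -c 'from h import *;lev()'
```

```text
TCP lever angle 88.9 r 115.8 jaw angle 88.8 tool F [ 2.2  8.1 -2.9] pos [428.4 -71.6  77.1] t 22.55
```

```bash
python3 -m crank '[{"translation":[0.01,-0.1,0],"dr":[0,0,0.08],"fingers":3.6},{"translation":[0,0,0],"dr":[0,0,0],"fingers":3.6}]' >/dev/null
python3 -c 'from h import *;lev()'
```

```text
TCP lever angle 89.3 r 115.8 jaw angle 89.2 tool F [ 2.2  9.7 -2.1] pos [428.5 -70.9  77.1] t 22.8
```

```bash
python3 -m crank '[{"translation":[0,-0.1,0],"dr":[0,0,0.05],"fingers":3.6},{"translation":[0,0,0],"dr":[0,0,0],"fingers":3.6}]' >/dev/null
python3 -c 'from h import *;lev()'
```

```text
TCP lever angle 89.7 r 115.8 jaw angle 89.5 tool F [ 1.7 10.5 -2.2] pos [428.6 -70.1  77.1] t 23.05
```

```bash
python3 -m crank '[{"translation":[0,-0.1,0],"dr":[0,0,0.05],"fingers":3.6},{"translation":[0,0,0],"dr":[0,0,0],"fingers":3.6}]' >/dev/null
python3 -c 'from h import *;lev()'
```

```text
TCP lever angle 90.0 r 115.8 jaw angle 89.8 tool F [ 1.8 12.6 -1.6] pos [428.6 -69.6  77. ] t 23.3
```

```bash
python3 -m crank '[{"translation":[0,-0.07,0],"dr":[0,0,0],"fingers":3.6},{"translation":[0,0,0],"dr":[0,0,0],"fingers":3.6}]' >/dev/null
python3 -c 'from h import *;lev()'
```

```text
TCP lever angle 90.1 r 115.8 jaw angle 89.8 tool F [ 1.6 14.7 -0.9] pos [428.7 -69.3  77. ] t 23.55
```

```bash
python3 -m crank '[{"translation":[0,-0.1,0],"dr":[0,0,0],"fingers":3.6},{"translation":[0,0,0],"dr":[0,0,0],"fingers":3.6}]' >/dev/null
python3 -c 'from h import *;lev()'
```

```text
TCP lever angle 90.3 r 115.8 jaw angle 89.8 tool F [ 2.  17.7 -0.9] pos [428.6 -68.8  77. ] t 23.8
```

The force now climbs at about 7 N/mm against about 2 N/mm earlier, so the lever is hard on its stop at 18 N and home. I'll back off, lift and check.

```bash
python3 -m crank '[{"translation":[0,0.3,0],"dr":[0,0,0],"fingers":3.6},{"translation":[0,0.5,0],"dr":[0,0,0],"fingers":3.6},{"translation":[0,0.2,0],"dr":[0,0,0],"fingers":4.2},{"translation":[0,0,0],"dr":[0,0,0],"fingers":5},{"translation":[0,0,-1.5],"dr":[0,0,0],"fingers":5},{"translation":[0,0,-3],"dr":[0,0,0],"fingers":5},{"translation":[0,0,-4],"dr":[0,0,0],"fingers":5},{"translation":[0,0,-4],"dr":[0,0,0],"fingers":5},{"translation":[0,4,0],"dr":[0,0,0],"fingers":5},{"translation":[0,5,0],"dr":[0,0,0],"fingers":5},{"translation":[0,5,0],"dr":[0,0,0],"fingers":5},{"translation":[0,0,0],"dr":[0,0,0],"fingers":5}]'
python3 - <<'E'
from h import *
lev()
for c in("top","scene"):
    p,d,W=cam(c)
    m=inbox(W,500,600,-55,30,54,68); r=rect(W,m); print(c,"annex",r)
    m=inbox(W,380,500,-150,-20,80,95); print("knob",rect(W,m))
    m=inbox(W,500,640,2,50,31,41); print("rail",rect(W,m))
    save(cv2.resize(p[100:240,160:380] if c=="scene" else p[210:390,320:520],None,fx=3,fy=3,interpolation=cv2.INTER_CUBIC),c+"9.png")
E
```

```text
time_s: 25.3
eef_pos: [414.3, -216.7, 202.7]
eef_rot: [3.137, -0.152, 0.002]
force: [0.2, 0.8, -0.3]
grip_width: 49.8
finger_force: 0.0
TCP lever angle 38.2 r 188.0 jaw angle 90.1 tool F [ 0.1 -0.8  0.3] pos [ 414.3 -216.7  202.7] t 25.3
top annex (array([549.7, -27. ]), array([40.4, 61.2]), 85.21, 934)
knob (array([427.3, -77.7]), array([17.8, 18.4]), 8.96, 145)
rail (array([551.2,   8.5]), array([ 21.2, 100.5]), 84.73, 526)
scene annex (array([552.3, -26.7]), array([41.9, 61.9]), 84.55, 802)
knob (array([431.5, -76.7]), array([18.6, 18.9]), 87.48, 109)
rail (array([553.8,  13. ]), array([ 21.8, 102.4]), 89.69, 519)
```

View pics/scene9.png

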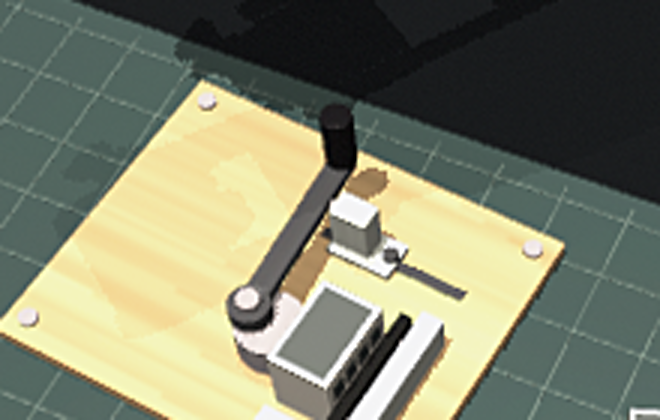

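The lever rests against the stop at about 86° with no spring-back, and the annex is upright, square and against the rail. The gripper is clear, so I'm handing in.

```bash
python3 -c 'from workcell import arm; print(arm.finish_job())'
```

```text
the job is handed in; nothing more can be done
None
```

The job is handed in, but no verdict came back: the annex stands upright and square in the pocket against the rail, and the lever is hard on its stop at about 86° after a push that peaked near 18 N. I never went near the glue bottle, eraser or knife.

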